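# Fit the slicing blade to the kitchen slicer

## Task

Fit the plain straight-edged blade to the vegetable slicer: turn the winged clamp cap a quarter turn so that its tongue swings fully clear of the pocket, pick the blade up and lay it flat in the pocket with the notch in its end over the little pin, then turn the cap fully back so that its tongue locks the blade in, and let go. Do not drop the blade or let it fall, and leave the toothed blade, the two small bowls and the jar where they are.

Things in the scene. Friction and masses are not known exactly. Their poses are not given: they have to be found in the camera images.
- slicer: White plastic vegetable slicer, fixed. Origin: on the table under the centre of its blade pocket; x along the pocket towards the pin, z up. Covers x -112..76 mm, y -220..75 mm (bar handle to y -271). Flat deck 39 mm above the table, a 6 mm rail on it at x 70..76. In the deck a rectangular pocket 117 (x) by 49 (y) mm, 4 mm deep: floor 35 mm above the table.
- seat (a point): Centre of the pocket's floor, 35 mm above the table. A seated blade has its origin here, its x axis along the slicer's x and its z up (free play about 2 mm); its top is then flush with the deck.
- pin (a point): Foot of the single steel locating pin (6 mm in diameter, 8 mm high) on the pocket's floor, on the pocket's centre line 46.5 mm from the seat towards +x of the slicer.
- clamp (a joint): Captive clamp cap, vertical axis on the deck 85 mm from the seat towards the slicer's -x. 0 rad: clamped, steel tongue along slicer +x over the pocket's end; grows counter-clockwise from above; stop at 1.6: open, tongue along y. Tongue 43 mm long from the axis, 14 wide, 3 mm over a seated blade; clear of the pocket above 1.1. Starts 0 to 0.2, stays where left, 0.05 N m turns it.
- clamp_grip (a point): On the cap's axis, at half height of its black wing grip: a bar 44 mm long, 12 thick, 18 high, along the tongue's direction. This point is 57 mm above the table, the wing's top 66 mm, its underside 48 mm; under it are the tongue (from 42 to 47 mm) and a round skirt 30 mm in diameter.
- blade: The plain straight-edged blade, loose, about 120 g: a flat steel plate 112 (x) by 44 (y) by 4 mm with a black rib on top and no teeth. Origin: centre of its underside; z up. In its +x end only there is a U notch 9 mm wide (y) and 14 mm deep, open to the end.
- blade_notch (a point): The point of the blade that belongs over the pin: in the notch, on the underside, 46.5 mm from the blade's origin along its +x.
- blade_rib (a point): Centre of the blade's finger rib, 12 mm above the blade's underside. The rib is 40 mm long (x), 12 mm thick (y) and 16 mm high, from 4 to 20 mm above the underside: pinch it across y.
- toothed: The other blade: same plate, notch and rib, but with a row of ten upright teeth, 9 mm high, along one long edge. Not wanted; leave it lying. Origin: centre of its underside.
- salt_bowl: Small round wooden bowl, 84 mm across, 38 mm high, loose bystander; origin centre of its underside.
- ramekin: Small white round dish, 80 mm across, 45 mm high, loose bystander; origin centre of its underside.
- jar: Open glass jar, 72 mm across, 100 mm high, loose bystander; origin centre of its underside.

How it is judged:
By the outcome, as a careful person would: the job done as asked, in the order asked, and still so for the second after the job is handed in, with the robot touching nothing.
It also fails if it takes over 58 s, if anything falls off the work surface, if the arm or the gripper's body presses on something with over 40 N, if the wrist force passes 120 N, or if a joint passes its speed limit or range.

## Robot

A 6-joint arm with a two-finger parallel gripper is mounted at the origin on the work surface. World frame = base frame: x ahead of the robot, y to its left, z up, the work surface at z = 0. Lengths are in m, angles in rad, forces in N, time in s.
With the tool pointing down it reaches from about 0.4 to 0.825 m from the base axis. Payload 7 kg.
Tool frame: the origin (TCP) lies midway between the tips of the shut fingers; the grasp point (between the pads) lies arm.hold_point_z behind it (arm.hold_point_z is the distance from the TCP to the grasp point, in m); z points along the fingers, y is the line along which they close (so a half turn about z gives the same grasp; the last joint's range is limited). The gripper opens to 88 mm and grips with 3 to 60 N. Pads are 19 mm wide; open, the fingers measure 130 mm over their backs; the gripper's body (78 mm by 193 mm) begins 47 mm behind the grasp point.
Start: joints at [-0.991, 0.359, 0.012, 0, -1.224, -0.288], TCP at [0.194, -0.646, 0.227] pointing down, gripper open.
Joint ranges: [-3.07, 3.07], [-1.43, 2.12], [-1.02, 1.25], [-3.03, 1.67], [-3.05, -0], [-3.03, 3.03]. Speed limits (rad/s): [2.39, 2.39, 3.01, 3.14, 3.14, 3.14].

## Interface

Orientations are given as [roll, pitch, yaw] about the fixed x, y, z axes, in that order (R = Rz(yaw) Ry(pitch) Rx(roll)).
In Python, from station import arm gives the robot as it stands.
- The arm moves only by the shell command python3 -m crank 'ROWS' [OPENING] [FORCE]. ROWS is JSON, a list that holds one entry, the list of rows, each a list of 4 numbers: the shift along the tool's x, y, z in units of 25 mm (1.0 is 25 mm), then the turn about the tool's z in units of 5 degrees (1.0 is 5 degrees). A call has 1 to 12 rows; each row is the pose to reach, as a shift and turn from the pose commanded when the call began, along the tool's axes at that moment; what a row does not reach only later rows make up. A row lasts 1/8 s, in which the tool goes at most 62.5 mm and 10.7 degrees, less where a joint would pass 70% of its speed; a pose out of reach is approached as far as the arm can. A call with a gripper value outside its range is refused whole. OPENING is the closure, from 0 (fully open) to 1 (shut), set as the call begins (- or left out, the last holds). The fingers move at their own pace and stop on an object; FORCE is the grip in N (left out, the last holds). Time passes only in rows, so rows that repeat a pose let the fingers close. It gives the time, the measured TCP pose, the force, the opening and the grip force at its end, in the units of the state.
- arm.get_state(): the state, without advancing time (a new reading comes with each control period).
- arm.grab_frame(name): name is "side" or "top" or "wrist"; returns (picture, depth): 400x640x3 uint8, red, green, blue; 400x640 float32, m along the optical axis (not along the pixel's ray), 0 where there is no reading.
- arm.get_calibration(name): a dict with "mtx" (3x3 intrinsics, pixels), "R" (3x3) and "t" (3): a world point X has camera coordinates R X + t; the wrist camera has in their place "mount" (4x4, takes a point from camera to tool coordinates, whose origin is the TCP and whose axes are the flange's). Camera axes: x right, y down, z forward; pixel columns grow to the right and rows downward; lengths in m; the calibration is good to about 2 mm. A picture is of the moment at which its call begins: read the wrist's pose just before it. get_calibration takes no time and is no camera call.
- arm.job_done(): hands the job in; it is judged then, once.
Trained networks look in the newest picture that a camera, given by its name, has taken for a name from the list of things; names that differ only in an ending like _2 or _b are one class to them, and where a whole thing is asked for, a point or a joint stands for the part that bears it (a point fixed in the world has none). Each returns a list of dicts, best first, with "score" (0 to 1); they miss things now and then, are a little off and sometimes report something else, mostly with a low value. They report only what shows in the picture. A call takes as long as a camera call.
- arm.recognise(thing, camera): "extent" ([left, top, width, height] in pixels, round what is visible of it).
- arm.trace(thing, camera): "mask" (400x640 bool, what is visible of it) and "extent" ([left, top, width, height] in pixels, round what is visible of it).
The state is a dict: "t": time; "q": joint angles; "qd": joint speeds; "joint_efforts": joint torques, N m; "eef_pos": TCP position; "ee_rot": TCP orientation; "force": force on the tool from outside, world axes, zero at the start; "moment": the same for the moment, N m; "width": finger opening in m; "gripper_force": force on a finger pad.
Only numpy, scipy, OpenCV 4.12 (cv2) and the standard library are available. Lean on these libraries where they do the work, as an engineer would, in place of code of your own. Each camera call takes 0.05 s, during which the arm holds its last target. There are 200 camera calls.

## Working session

There is one attempt and no reset: what is moved stays moved. The work goes in short steps, Python scripts to look and compute and a shell command to move; the robot and the scene stay as the last step left them, time stands still between calls to the robot, and variables do not carry over. Pictures are saved under pics/ and viewed, at most 11 in all, crops included, and the job is handed in when it is done.

```bash
mkdir -p pics
cat > h.py <<'E'
import numpy as np, cv2
from station import arm
from scipy.spatial.transform import Rotation as Ro
def pose():
    s=arm.get_state(); return np.array(s["eef_pos"]),Ro.from_euler('xyz',s["ee_rot"]).as_matrix()
def cam(name):
    c=arm.get_calibration(name); K=np.array(c["mtx"])
    if "R" in c: R=np.array(c["R"]);t=np.array(c["t"]); return K,R.T,-R.T@t
    p,T=pose(); M=np.array(c["mount"]); return K,T@M[:3,:3],T@M[:3,3]+p
def at_z(C,uv,z):
    K,R,o=C; d=R@np.linalg.solve(K,[uv[0],uv[1],1]); return o+d*(z-o[2])/d[2]
def cloud(C,D,mask):
    K,R,o=C; v,u=np.nonzero(mask&(D>0)); z=D[v,u]
    return (R@(np.linalg.solve(K,np.stack([u,v,np.ones_like(u)]))*z)).T+o
def proj(C,X):
    K,R,o=C; c=K@(R.T@(np.array(X)-o)); return c[:2]/c[2]
def save(n,I): cv2.imwrite(f"pics/{n}.png",cv2.cvtColor(I,cv2.COLOR_RGB2BGR))
def tomove(X,yaw=None):
    "target TCP -> row units, in tool axes now"
    p,T=pose(); return np.round(T.T@(np.array(X)-p)/0.025,2)
E
python3 - <<'E'
from h import *
print(arm.hold_point_z, arm.get_state())
I,D=arm.grab_frame("top");save("top",I);C=cam("top")
for n in ["slicer","blade","toothed","clamp_grip","blade_rib","salt_bowl","ramekin","jar"]:
    for r in arm.trace(n,"top")[:2]:
        P=cloud(C,D,r["mask"]); m=cv2.minAreaRect(P[:,:2].astype(np.float32)*1000) if len(P)>5 else None
        print(n,round(r["score"],2),r["extent"],m,np.round(np.percentile(P[:,2],[5,50,95]),3) if len(P) else 0)
E
```

```text
0.0188 {'t': 0.0, 'q': array([-9.90943331e-01,  3.59380591e-01,  1.10802722e-02, -3.53313680e-04,
       -1.22411874e+00, -2.88086436e-01]), 'qd': array([ 0.00071207,  0.00115093, -0.00083792, -0.00014204, -0.00181471,
        0.00061505]), 'joint_efforts': array([-3.32726904e-04, -5.82720315e+01,  2.93063164e+01,  6.99743226e+00,
        6.98520264e-03, -1.29624932e-04]), 'eef_pos': array([ 0.19398671, -0.64601571,  0.22563552]), 'ee_rot': array([ 3.13994242e+00, -1.42640143e-04, -2.84994629e+00]), 'force': array([-0.72989725, -0.95255508,  0.73328392]), 'moment': array([0.02666626, 0.01019393, 0.01956558]), 'gripper_force': 0.0, 'width': 0.08770614145694137}
slicer 0.91 [401.0, 172.7, 152.0, 88.2] ((549.1677856445312, -267.96466064453125), (346.12579345703125, 201.67880249023438), 86.0340805053711) [0.033 0.039 0.045]
blade 0.63 [191.8, 188.1, 49.1, 42.3] ((560.3313598632812, 356.42095947265625), (116.88529968261719, 46.76758575439453), 54.627689361572266) [0.    0.005 0.02 ]
toothed 0.64 [267.4, 237.6, 45.3, 33.9] ((447.9061584472656, 174.5213623046875), (45.58143615722656, 112.34
[... 314 characters left out ...]
06542969, 43.85797119140625), 55.59075164794922) [0.001 0.005 0.021]
salt_bowl 0.8 [307.0, 142.5, 33.9, 33.7] ((677.0488891601562, 98.83489990234375), (80.88988494873047, 77.779296875), 86.61539459228516) [0.004 0.018 0.039]
salt_bowl 0.62 [195.9, 186.6, 43.0, 38.1] ((559.6096801757812, 354.8114318847656), (111.57201385498047, 44.773277282714844), 52.91012191772461) [0.001 0.005 0.021]
ramekin 0.73 [255.5, 134.3, 32.0, 31.5] ((690.0892944335938, 224.0985565185547), (77.49910736083984, 76.70641326904297), 19.64674186706543) [0.003 0.01  0.047]
jar 0.95 [166.0, 254.7, 42.0, 35.2] ((395.388671875, 407.5975646972656), (68.9914321899414, 90.17375946044922), 21.371570587158203) [0.003 0.045 0.101]
```

View pics/top.png

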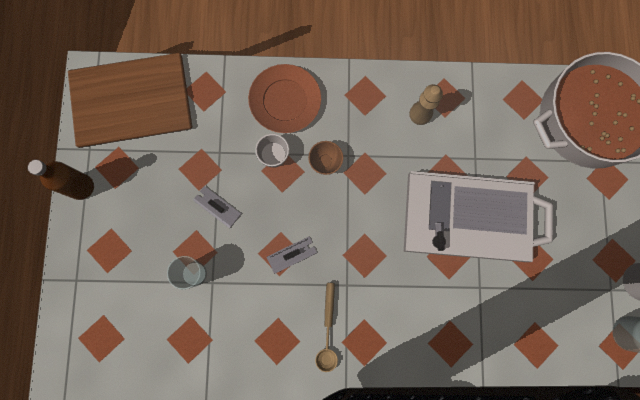

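The top view shows the slicer on the right with its pocket at (440,205) and the clamp at (439,240). One blade is at (218,206), the other at (292,254). I'll zoom in to identify them and find the notch ends.

Run:
```python
from h import *
I=cv2.imread("pics/top.png")
f=lambda x,y,w,h,s:cv2.resize(I[y:y+h,x:x+w],None,fx=s,fy=s,interpolation=cv2.INTER_CUBIC)
a=f(185,180,65,50,6);b=f(262,230,65,50,6);c=f(400,170,65,100,5)[:, :]
o=np.zeros((600,800,3),np.uint8);o[:300,:390]=a;o[300:600,:390]=b;o[:500,400:725]=c
cv2.imwrite("pics/z.png",o)
p,T=pose()
print(T, tomove([0.491,-0.163,0.23]), arm.get_calibration("wrist"))
```

```text
[[-9.57732112e-01 -2.87661607e-01 -2.97584720e-05]
 [-2.87661609e-01  9.57732109e-01  8.18073708e-05]
 [ 4.96780433e-06  8.69099160e-05 -9.99999996e-01]] [-16.94  15.1   -0.14] {'mtx': array([[282.60765269,   0.        , 315.17984426],
       [  0.        , 282.60765269, 197.93859491],
       [  0.        ,   0.        ,   1.        ]]), 'mount': array([[ 1.36078266e-03, -9.68946633e-01, -2.47266196e-01,
         6.66587518e-02],
       [ 9.99998935e-01,  1.44887057e-03, -1.74294107e-04,
         7.32834045e-04],
       [ 5.27138401e-04, -2.47265695e-01,  9.68947572e-01,
        -1.58292517e-01],
       [ 0.00000000e+00,  0.00000000e+00,  0.00000000e+00,
         1.00000000e+00]])}
```

View pics/z.png

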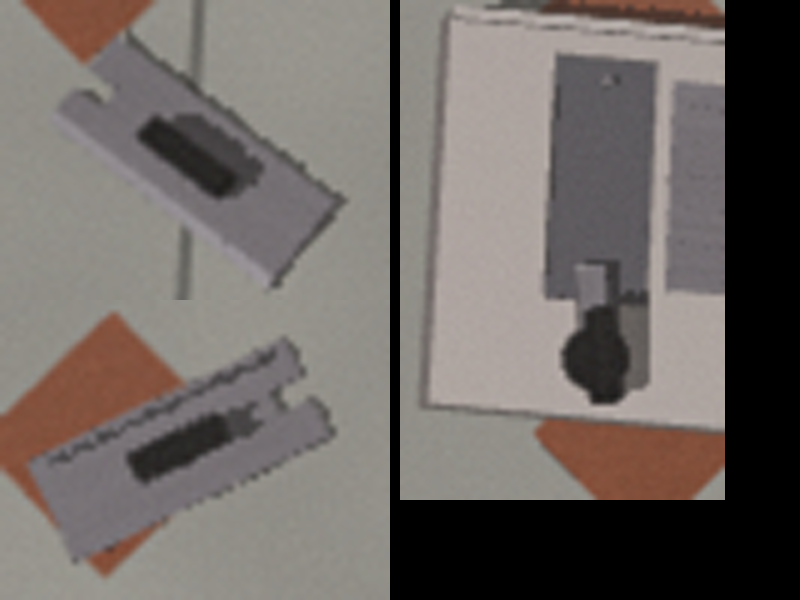

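The top-left blade has no teeth, so it's the plain one. Its notch points up-left, giving a blade yaw of about +55°. The slicer's pin is at the top of the pocket, giving a slicer yaw of about -4°. Next I'll move over the clamp.

```bash
python3 -m crank '[[[-16.9,15.1,0.9,3],[-16.9,15.1,0.9,3],[-16.9,15.1,0.9,3],[-16.9,15.1,0.9,3],[-16.9,15.1,0.9,3],[-16.9,15.1,0.9,3],[-16.9,15.1,0.9,3],[-16.9,15.1,0.9,3],[-16.9,15.1,0.9,3],[-16.9,15.1,0.9,3],[-16.9,15.1,0.9,3],[-16.9,15.1,0.9,3]]]' 0 20
python3 - <<'E'
from h import *
C=cam("wrist");I,D=arm.grab_frame("wrist");save("w1",I);p,T=pose();print(p,arm.get_state()["ee_rot"],arm.get_state()["t"])
for n in ["clamp_grip","slicer","clamp"]:
    for r in arm.trace(n,"wrist")[:2]:
        P=cloud(C,D,r["mask"]); m=None
        print(n,round(r["score"],2),r["extent"],np.round(np.percentile(P[:,2],[5,50,95]),3))
        if n!="slicer":
            Q=P[(P[:,2]>0.061)&(P[:,2]<0.07)];print(len(Q),cv2.minAreaRect(Q[:,:2].astype(np.float32)*1000))
        else: np.save("sl",P)
E
```

```text
t: 1.95
eef_pos: [0.4896, -0.1643, 0.2042]
ee_rot: [-3.142, -0.0, -3.113]
force: [-0.5, -0.9, -0.1]
width: 0.0878
gripper_force: 0.0
[ 0.48960609 -0.16439732  0.20417629] [-3.14155945e+00  8.75590398e-05 -3.11317144e+00] 2.0
clamp_grip 0.86 [299.5, 159.3, 24.9, 59.1] [0.046 0.063 0.067]
445 ((480.7352294921875, -166.42530822753906), (43.346405029296875, 10.913637161254883), 1.8217527866363525)
slicer 0.64 [84.0, 134.7, 295.2, 164.1] [0.035 0.039 0.042]
clamp 0.65 [302.6, 159.6, 21.0, 54.2] [0.046 0.064 0.067]
445 ((480.7352294921875, -166.42530822753906), (43.346405029296875, 10.913637161254883), 1.8217527866363525)
```

View pics/w1.png

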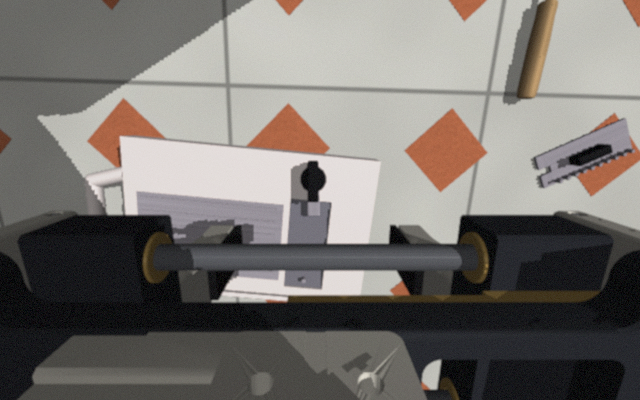

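The wrist view shows the clamp wing at (313,180) with its tongue over the pocket, and the pin near (300,280). The cloud puts the wing top at (0.481,-0.166), 43x11 mm at 1.8°, which matches the given size.

```bash
python3 - <<'E'
from h import *
C=cam("wrist")
a=at_z(C,(121,137),.039);b=at_z(C,(378,160),.039);c=at_z(C,(362,292),.039)
print(a,b,c,np.linalg.norm(b-a),"yaw",np.degrees(np.arctan2(*(b-a)[1::-1]))-90, np.degrees(np.arctan2(*(c-b)[1::-1])))
print(tomove([.4807,-.1664,.051]))
E
python3 - <<'E'
from h import *
P=np.load("sl.npy");P=P[P[:,2]>0.0375];print(cv2.minAreaRect(P[:,:2].astype(np.float32)*1000))
E
```

```text
[ 0.44164362 -0.38285512  0.039     ] [ 0.45871911 -0.09293279  0.039     ] [ 0.62905428 -0.09916451  0.039     ] 0.29042474204405067 yaw -3.37064151382242 -2.095235267518684
[ 0.37 -0.07  6.13]
((541.623779296875, -265.2722473144531), (339.8452453613281, 188.2446746826172), 86.20700073242188)
```

```bash
python3 -m crank '[[[0.37,-0.07,2,0],[0.37,-0.07,4,0],[0.37,-0.07,5.3,0],[0.37,-0.07,5.8,0],[0.37,-0.07,6.1,0],[0.37,-0.07,6.1,0]]]' 0 20
python3 -m crank '[[[0,0,0,0],[0,0,0,0],[0,0,0,0],[0,0,0,0],[0,0,0,0],[0,0,0,0]]]' 1 20
```

```text
t: 2.9
eef_pos: [0.4815, -0.1655, 0.0521]
ee_rot: [-3.141, 0.001, -3.112]
force: [-0.6, -0.2, -0.2]
width: 0.0875
gripper_force: 0.0
t: 3.65
eef_pos: [0.481, -0.1654, 0.0515]
ee_rot: [-3.142, -0.0, -3.112]
force: [0.7, -0.2, 1.1]
width: 0.0333
gripper_force: 0.0
```

Still closing; wait for it.

```bash
python3 -m crank '[[[0,0,0,0],[0,0,0,0],[0,0,0,0],[0,0,0,0],[0,0,0,0]]]' 1 20
```

```text
t: 4.28
eef_pos: [0.481, -0.167, 0.0516]
ee_rot: [-3.14, -0.0, -3.111]
force: [1.2, -12.7, -2.8]
width: 0.0117
gripper_force: 20.0
```

```bash
python3 -m crank '[[[0,-0.05,0,-1],[0,-0.05,0,-2.5],[0,-0.05,0,-4],[0,-0.05,0,-5.5],[0,-0.05,0,-7],[0,-0.05,0,-8.5],[0,-0.05,0,-10],[0,-0.05,0,-11.5],[0,-0.05,0,-13],[0,-0.05,0,-14.5],[0,-0.05,0,-16],[0,-0.05,0,-16.6]]]' - 20
python3 -m crank '[[[0,0,0,0],[0,0,0,0]]]'
```

```text
t: 5.78
eef_pos: [0.4821, -0.1683, 0.0517]
ee_rot: [-3.14, -0.002, -1.66]
force: [4.3, -13.1, -6.3]
width: 0.0117
gripper_force: 20.0
t: 6.02
eef_pos: [0.4821, -0.1683, 0.0516]
ee_rot: [-3.14, -0.002, -1.662]
force: [4.4, -13.6, -7.3]
width: 0.0122
gripper_force: 20.0
```

```bash
python3 -m crank '[[[0,0,0,0],[0,0,0,0],[0,0,0,0],[0,0,0,0],[0,0,-1,0],[0,0,-3,0],[0,0,-5,0],[0,0,-6,0],[-2.7,3.1,-6,0],[-2.7,3.1,-6,0],[-2.7,3.1,-6,0],[-2.7,3.1,-6,0]]]' 0
python3 - <<'E'
from h import *
p,T=pose();print(p,T[:,:2],arm.get_state()["t"])
C=cam("wrist");I,D=arm.grab_frame("wrist");save("w2",I);np.save("w2d",D)
import pickle;pickle.dump(C,open("w2c","wb"))
P=cloud(C,D,np.ones(D.shape,bool))
r=arm.trace("clamp_grip","wrist")
for q in r[:1]:
    Q=cloud(C,D,q["mask"]);Q=Q[Q[:,2]>.061];print(q["score"],cv2.minAreaRect(Q[:,:2].astype(np.float32)*1000))
f=(abs(P[:,2]-.035)<.0017)&(np.hypot(*(P[:,:2]-[.566,-.171]).T)<.07)
print(f.sum(),cv2.minAreaRect(P[f][:,:2].astype(np.float32)*1000))
print("deck z",np.round(np.percentile(P[(P[:,2]>.03)&(P[:,2]<.06),2],[10,30,50,70,90]),4))
E
```

```text
t: 7.52
eef_pos: [0.4105, -0.0921, 0.202]
ee_rot: [-3.14, 0.0, -1.662]
force: [0.6, -0.3, 0.8]
width: 0.0876
gripper_force: 0.0
[ 0.41049066 -0.0920985   0.2019791 ] [[-9.09433266e-02 -9.95855447e-01]
 [-9.95856044e-01  9.09435189e-02]
 [-2.24033666e-04 -1.09735974e-03]] 7.525
0.63 ((480.8983459472656, -166.84432983398438), (43.10136032104492, 12.025225639343262), 84.88435363769531)
4567 ((567.8919067382812, -158.42115783691406), (82.4752426147461, 118.90343475341797), 87.0622329711914)
deck z [0.0356 0.0384 0.0391 0.0397 0.041 ]
```

View pics/w2.png

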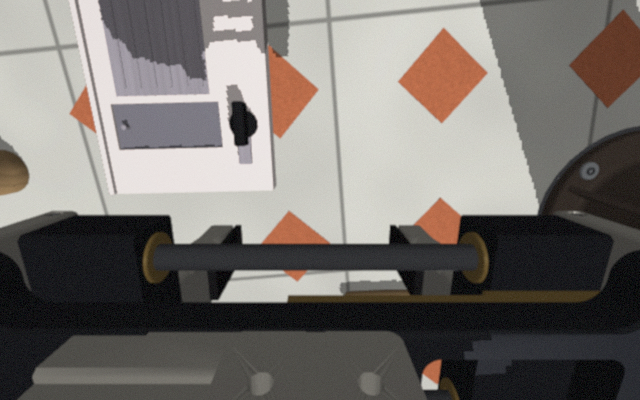

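The wrist view shows the cap open: the wing is at (242,123) and the tongue points to +y, clear of the pocket. The pocket spans about (111,104) to (222,148), with the pin at (125,125).

Run:
```python
from h import *
import pickle
C=pickle.load(open("w2c","rb"));I=cv2.imread("pics/w2.png")
D=np.load("w2d.npy")
g=I.mean(2);m=np.zeros(g.shape,np.uint8);m[95:160,100:235]=(g[95:160,100:235]<150)
n,l,s,c=cv2.connectedComponentsWithStats(m);k=l[140,170];print(s[k])
m=(l==k).astype(np.uint8);m=cv2.morphologyEx(m,cv2.MORPH_CLOSE,np.ones((7,7)))
ys,xs=np.nonzero(m); 
W=np.array([at_z(C,(x,y),.037)[:2] for x,y in zip(xs,ys)],np.float32)*1000
print(cv2.minAreaRect(W), "pin top",at_z(C,(125,124),.043))
crop=cv2.resize(I[90:170,95:265],None,fx=4,fy=4,interpolation=cv2.INTER_CUBIC);cv2.imwrite("pics/z2.png",crop)
y=np.radians(-3.5);ax=np.array([.4809,-.1668]);u=np.array([np.cos(y),np.sin(y)])
print("seat from clamp",ax+.085*u,"pin",ax+.1315*u, proj(C,[*(ax+.1315*u),.043]))
v=np.array([-u[1],u[0]]);s=ax+.085*u
for a,b in((-58.5,-24.5),(58.5,-24.5),(58.5,24.5),(-58.5,24.5)):print(proj(C,[*(s+a/1e3*u+b/1e3*v),.039]).round(1))
```

```text
[ 111  102  111   48 4669]
((567.4108276367188, -172.1415557861328), (48.09820556640625, 116.28746032714844), 86.22001647949219) pin top [ 0.60957225 -0.17796475  0.043     ]
seat from clamp [ 0.56574146 -0.17198913] pin [ 0.61215473 -0.17482788] [123.41043069 127.184446  ]
[218.2 100.9]
[110.4 104.2]
[119.4 149.9]
[223.2 146.9]
```

View pics/z2.png

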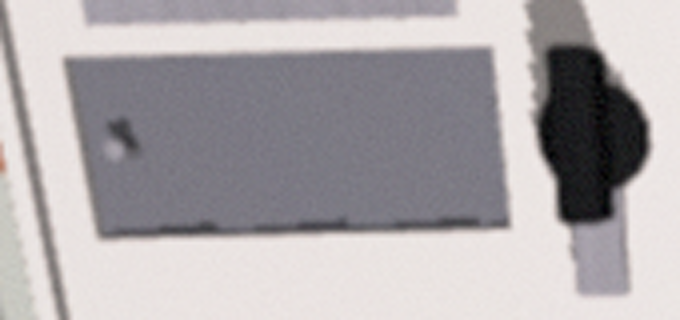

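Run:
```python
from h import *
print(tomove([.576,.381,.2]))
```

```text
[-19.47  -4.84   0.06]
```

```bash
python3 -m crank '[[[-19.5,-4.8,0,6],[-19.5,-4.8,0,6],[-19.5,-4.8,0,6],[-19.5,-4.8,0,6],[-19.5,-4.8,0,6],[-19.5,-4.8,0,6],[-19.5,-4.8,0,6],[-19.5,-4.8,0,6],[-19.5,-4.8,0,6],[-19.5,-4.8,0,6],[-19.5,-4.8,0,6],[-19.5,-4.8,0,6]]]' 0 20
python3 - <<'E'
from h import *
p,T=pose();print(p,arm.get_state()["ee_rot"],arm.get_state()["t"])
C=cam("wrist");I,D=arm.grab_frame("wrist");save("w3",I)
for n in ["blade","blade_rib"]:
  for r in arm.trace(n,"wrist")[:2]:
    Q=cloud(C,D,r["mask"]);print(n,r["score"],r["extent"],np.percentile(Q[:,2],[10,50,95]).round(4))
    for a,b in((-.005,.008),(.016,.024)):
        q=Q[(Q[:,2]>a)&(Q[:,2]<b)]
        if len(q)>5:print(len(q),cv2.minAreaRect(q[:,:2].astype(np.float32)*1000))
E
```

```text
t: 9.12
eef_pos: [0.5746, 0.3809, 0.202]
ee_rot: [-3.142, 0.0, -2.188]
force: [-0.5, -0.7, -0.4]
width: 0.0875
gripper_force: 0.0
[0.5745724  0.38086371 0.20201862] [-3.14155575e+00  3.37304534e-04 -2.18774377e+00] 9.125
blade 0.57 [295.3, 106.7, 35.6, 93.7] [0.0031 0.0042 0.0199]
2670 ((557.6121215820312, 354.9689636230469), (112.16975402832031, 43.77737808227539), 54.98407745361328)
333 ((557.4479370117188, 354.72003173828125), (39.62192153930664, 10.955780982971191), 54.51070022583008)
blade_rib 0.55 [295.7, 105.4, 31.8, 95.2] [0.003  0.0042 0.0199]
2756 ((557.5904541015625, 354.58807373046875), (114.18375396728516, 44.4571418762207), 55.61128616333008)
333 ((557.4479370117188, 354.72003173828125), (39.62192153930664, 10.955780982971191), 54.51070022583008)
```

View pics/w3.png

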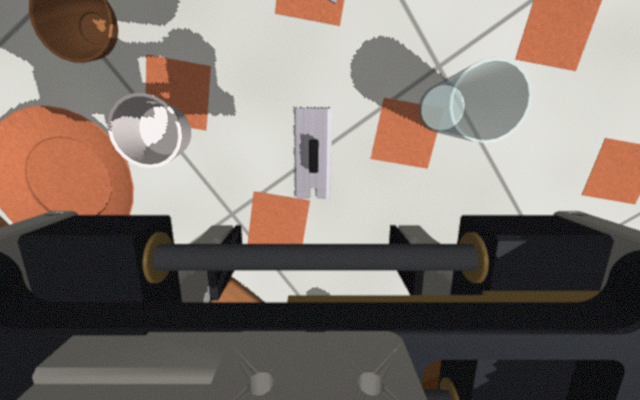

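The wrist view shows the plain blade at (313,152) with its notch at the bottom, towards +55°. The plate measures 112x44 mm and the rib 40x11 mm, centred at (0.5575,0.3548), and the gripper yaw already matches.

Run:
```python
from h import *
print(tomove([.5575,.3548,.0065]))
```

```text
[ 1.27 -0.06  7.83]
```

```bash
python3 -m crank '[[[1.27,-0.06,2,0],[1.27,-0.06,4,0],[1.27,-0.06,6,0],[1.27,-0.06,7.2,0],[1.27,-0.06,7.6,0],[1.27,-0.06,7.8,0],[1.27,-0.06,7.8,0]]]' 0 30
python3 -m crank '[[[0,0,0,0],[0,0,0,0],[0,0,0,0],[0,0,0,0],[0,0,0,0],[0,0,0,0],[0,0,0,0],[0,0,0,0],[0,0,0,0],[0,0,0,0]]]' 1 30
```

```text
t: 10.15
eef_pos: [0.5579, 0.3558, 0.0077]
ee_rot: [-3.141, 0.002, -2.186]
force: [0.7, -0.7, 0.6]
width: 0.0875
gripper_force: 0.0
t: 11.4
eef_pos: [0.5574, 0.3553, 0.0065]
ee_rot: [-3.142, -0.0, -2.187]
force: [0.7, -0.7, 0.1]
width: 0.0117
gripper_force: 30.0
```

```bash
python3 -m crank '[[[0,0,-0.5,0],[0,0,-1.5,0],[0,0,-3,0],[0,0,-4.5,0],[0,0,-5,0],[0,0,-5,0]]]'
python3 - <<'E'
from h import *
print(tomove([.566,-.172,.13]))
E
```

```text
t: 12.15
eef_pos: [0.5575, 0.3556, 0.1326]
ee_rot: [3.142, 0.002, -2.187]
force: [0.2, -0.1, -1.5]
width: 0.0119
gripper_force: 30.0
[ 17.03 -12.47   0.07]
```

```bash
python3 -m crank '[[[1.5,-1.1,0,1],[3.4,-2.5,0,2.3],[5.3,-3.9,0,3.6],[7.2,-5.3,0,4.9],[9.1,-6.7,0,6.2],[11,-8.1,0,7.5],[12.9,-9.4,0,8.8],[14.8,-10.8,0,10.2],[16.3,-11.9,0,11.2],[17.03,-12.47,0,11.66],[17.03,-12.47,0,11.66],[17.03,-12.47,0,11.66]]]'
python3 - <<'E'
from h import *
p,T=pose();s=arm.get_state();print(p,s["ee_rot"],s["t"],s["width"])
C=cam("wrist");I,D=arm.grab_frame("wrist");save("w4",I)
I,D=arm.grab_frame("side");save("s4",I)
P=cloud(cam("wrist"),arm.grab_frame("wrist")[1],np.ones(D.shape,bool))
q=P[(abs(P[:,2]-(p[2]-.0025))<.004)&(np.hypot(*(P[:,:2]-p[:2]).T)<.075)]
print(len(q),cv2.minAreaRect(q[:,:2].astype(np.float32)*1000) if len(q)>5 else 0)
E
```

```text
t: 13.65
eef_pos: [0.5652, -0.172, 0.1304]
ee_rot: [3.141, -0.002, 3.079]
force: [0.2, -0.1, -0.8]
width: 0.0118
gripper_force: 30.0
[ 0.5651967  -0.17195693  0.13038518] [ 3.14144597e+00 -1.99826266e-03  3.07927446e+00] 13.65 0.011757732739437232
5911 ((556.7990112304688, -170.06077575683594), (44.30813980102539, 95.22501373291016), 86.53933715820312)
```

View pics/w4.png

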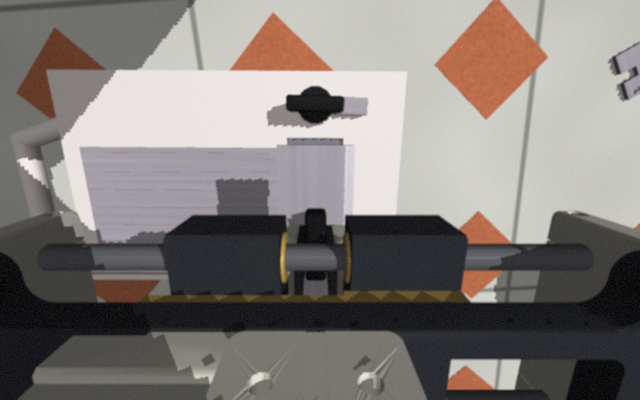

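View pics/s4.png

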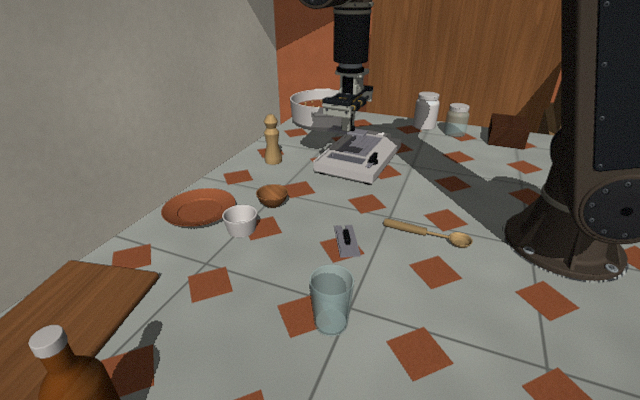

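The wrist view shows the blade held level above the pocket, its near end at row 140 around (317,140), and the open cap at (315,103). The side view shows only the toothed blade left on the table and the bystanders undisturbed. I'll lower to just above the pin and measure the blade relative to the cap in the same frame.

```bash
python3 -m crank '[[[-0.07,-0.06,1,0],[-0.07,-0.06,2,0],[-0.07,-0.06,2.6,0],[-0.07,-0.06,2.8,0],[-0.07,-0.06,2.8,0],[-0.07,-0.06,2.8,0]]]'
python3 - <<'E'
from h import *
p,T=pose();s=arm.get_state();print(p,s["ee_rot"],s["t"],s["force"])
C=cam("wrist");I,D=arm.grab_frame("wrist");save("w5",I);np.save("w5d",D)
P=cloud(C,D,np.ones(D.shape,bool))
def rect(q):print(len(q),cv2.minAreaRect(q[:,:2].astype(np.float32)*1000) if len(q)>5 else 0)
q=P[(abs(P[:,2]-(p[2]-.0025))<.004)&(np.hypot(*(P[:,:2]-p[:2]).T)<.07)&(P[:,0]<.56)];rect(q)
w=arm.trace("clamp_grip","wrist")
if w:
  Q=cloud(C,D,w[0]["mask"]);rect(Q[(Q[:,2]>.061)&(Q[:,2]<.072)])
y=np.radians(-3.55);u=np.array([np.cos(y),np.sin(y)]);v=np.array([-u[1],u[0]])
a=q[:,:2]@u; b=q[:,:2]@v; e=np.percentile(a,[0.5,2]); k=a<a.min()+.02
print("blade end u",e,"edges v",np.percentile(b[k],[1,99]), "cap",np.array([.4809,-.1668])@u,np.array([.4809,-.1668])@v)
E
```

```text
t: 14.55
eef_pos: [0.5682, -0.1739, 0.0624]
ee_rot: [-3.142, 0.001, 3.079]
force: [0.5, -0.1, -0.8]
width: 0.0116
gripper_force: 30.0
[ 0.56819844 -0.1739024   0.06243885] [-3.14155067e+00  1.41188852e-03  3.07934246e+00] 14.55 [ 0.51513727 -0.10807166 -0.78077782]
5547 ((536.1297607421875, -171.1898651123047), (44.11024475097656, 48.7014045715332), 86.53498077392578)
2099 ((481.4730224609375, -166.42909240722656), (44.050132751464844, 12.372213363647461), 85.18012237548828)
blade end u [0.52142069 0.52198477] edges v [-0.15920173 -0.11622115] cap 0.49030540335151435 -0.13670282163989453
```

View pics/w5.png

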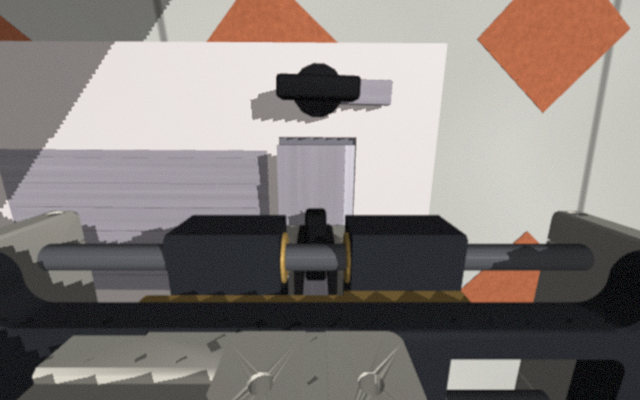

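The wrist view shows the blade just above the pocket. The pocket's near edge is at row 138 (columns 279 to 355), with a thin dark gap on the right. I'll measure the pocket edge against the blade in this frame.

Run:
```python
from h import *
p,T=pose();print(p);C=cam("wrist");I=cv2.imread("pics/w5.png")
y=np.radians(-3.55);u=np.array([np.cos(y),np.sin(y)]);v=np.array([-u[1],u[0]])
g=I.mean(2).astype(int)
print(g[132:150,317]);
for r in(160,180,200):print(r,g[r,268:292],g[r,346:362])
D=np.load("w5d.npy")
for r in(160,180,200):print((D[r,268:292:3]*1000).round(),(D[r,346:362:2]*1000).round())
uv=lambda px,z:(lambda X:(round(X[:2]@u*1e3,1),round(X[:2]@v*1e3,1)))(at_z(C,px,z))
print("pocket right edge",[uv((c,r),.039) for c,r in((354.5,142),(355,180))],"end",uv((317,137),.039),"blade top end",uv((317,144),p[2]-.0025))
```

```text
[ 0.56806759 -0.17394931  0.06237577]
[229 231 233 228 201 133  87 109 126 130 127 127 124 142 163 162 165 163]
160 [129 130 130 129 130 132 132 132 143 158 165 165 161 166 161 160 165 163
 160 162 162 156 161 156] [214 214 212 210 212 212 213 197 154 173 224 231 230 230 229 229]
180 [114 131 130 131 130 127 132 134 136 145 160 160 160 164 161 161 161 163
 161 163 157 162 161 157] [212 212 209 205 208 208 206 177 158 205 228 231 230 228 229 230]
200 [ 99 123 129 130 127 133 129 133 129 134 147 159 162 161 159 160 158 161
 160 158 160 155 159 156] [210 210 204 207 206 202 186 165 198 227 229 227 228 229 229 230]
[182.   0. 181. 161. 159. 161. 161. 162.] [161. 160. 160. 160. 160. 180. 181. 182.]
[185. 184. 184. 184. 163. 163. 163. 163.] [163. 163. 162. 163. 188. 184. 183. 184.]
[188. 187. 188. 188. 166. 167. 165. 166.] [165. 166. 166. 166. 188. 186. 188. 189.]
pocket right edge [(np.float64(520.8), np.float64(-113.1)), (np.float64(545.2), np.float64(-111.9))] end (np.float64(517.7), np.float64(-136.8)) blade top end (np.float64(520.7), np.float64(-136.9))
```

Blade versus pocket: about +0.8 mm in x and -0.6 mm in y, within the play. I'll correct slightly and lower.

```bash
python3 -m crank '[[[0.035,0.02,0.1,0],[0.035,0.02,0.25,0],[0.035,0.02,0.4,0],[0.035,0.02,0.5,0],[0.035,0.02,0.6,0],[0.035,0.02,0.65,0],[0.035,0.02,0.7,0],[0.035,0.02,0.75,0],[0.035,0.02,0.75,0]]]' 
python3 -m crank '[[[0,0,0.04,0],[0,0,0.08,0],[0,0,0.1,0],[0,0,0.1,0]]]'
```

```text
t: 15.78
eef_pos: [0.5667, -0.1734, 0.0428]
ee_rot: [-3.142, -0.0, 3.079]
force: [-0.0, 0.7, -1.0]
width: 0.0118
gripper_force: 30.0
t: 16.27
eef_pos: [0.5668, -0.1734, 0.0415]
ee_rot: [-3.141, 0.001, 3.079]
force: [-4.1, 2.4, 9.5]
width: 0.012
gripper_force: 30.0
```

```bash
python3 -m crank '[[[0,0,0,0],[0,0,0,0],[0,0,0,0],[0,0,0,0],[0,0,0,0],[0,0,-1,0],[0,0,-3,0],[0,0,-5,0],[-2.5,0,-6,0],[-2.8,0,-6,0],[-2.8,0,-6,0],[-2.8,0,-6,0]]]' 0.4
python3 - <<'E'
from h import *
p,T=pose();s=arm.get_state();print(p,s["t"],s["force"])
C=cam("wrist");I,D=arm.grab_frame("wrist");save("w6",cv2.resize(I[60:240,200:440],None,fx=3,fy=3,interpolation=cv2.INTER_CUBIC))
P=cloud(C,D,np.ones(D.shape,bool))
y=np.radians(-3.55);u=np.array([np.cos(y),np.sin(y)]);v=np.array([-u[1],u[0]])
s0=np.array([.4812,-.1666])+.085*u
d=P[:,:2]-s0;a=d@u;b=d@v
for lo in range(-55,60,22):
  print(lo,[round(float(np.median(P[(abs(a*1e3-lo)<5)&(abs(b*1e3-m)<4),2]))*1e3,1) if ((abs(a*1e3-lo)<5)&(abs(b*1e3-m)<4)).any() else None for m in(-34,-18,-12,12,18,32)])
w=arm.trace("clamp_grip","wrist")
if w:
  Q=cloud(C,D,w[0]["mask"]);Q=Q[(Q[:,2]>.061)&(Q[:,2]<.072)];print(cv2.minAreaRect(Q[:,:2].astype(np.float32)*1000))
E
```

```text
t: 17.77
eef_pos: [0.6353, -0.1776, 0.1891]
ee_rot: [3.141, -0.002, 3.079]
force: [0.3, -0.1, -0.1]
width: 0.0525
gripper_force: 0.0
[ 0.63527301 -0.17764102  0.18910777] 17.775 [ 0.27283383 -0.11337557 -0.13608857]
-55 [39.1, 38.7, 39.0, 38.8, 39.3, 39.0]
-33 [39.5, 39.1, 38.8, 39.1, 39.2, 39.2]
-11 [39.4, 39.0, 38.9, 39.1, 39.3, 39.0]
11 [39.3, 38.8, 39.0, 38.8, 39.2, 39.2]
33 [276.1, 269.5, 269.6, 269.5, 269.4, 275.1]
55 [253.5, 38.6, 38.5, 38.7, 297.7, 253.1]
((481.36102294921875, -166.60604858398438), (43.93190383911133, 12.675917625427246), 84.98966979980469)
```

View pics/w6.png

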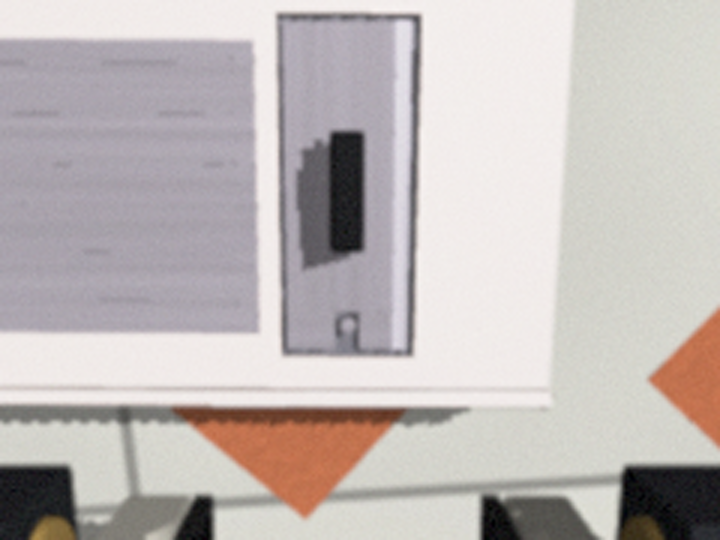

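The blade is flush at about 39 mm, with the notch around the pin at (347,325) in the crop and even gaps on all sides. Now back to the clamp.

Run:
```python
from h import *
print(tomove([.482,-.168,.13]))
```

```text
[6.15 0.   2.4 ]
```

```bash
python3 -m crank '[[[2,0,1,-1.8],[4,0,2,-3.6],[6.15,0,2.4,-5.6],[6.15,0,2.4,-7.6],[6.15,0,2.4,-9.6],[6.15,0,2.4,-11.6],[6.15,0,2.4,-13.6],[6.15,0,2.4,-15.6],[6.15,0,2.4,-17.5],[6.15,0,2.4,-17.7],[6.15,0,2.4,-17.7]]]'
python3 - <<'E'
from h import *
print(tomove([.482,-.168,.0515]))
E
```

```text
t: 19.25
eef_pos: [0.4829, -0.1681, 0.1304]
ee_rot: [-3.142, 0.0, -1.663]
force: [-0.7, -0.9, 0.5]
width: 0.0526
gripper_force: 0.0
[-0.    0.03  3.16]
```

```bash
python3 -m crank '[[[0,0.03,1.5,0],[0,0.03,2.6,0],[0,0.03,3,0],[0,0.03,3.15,0],[0,0.03,3.15,0]]]' 0.4 20
python3 -m crank '[[[0,0,0,0],[0,0,0,0],[0,0,0,0],[0,0,0,0],[0,0,0,0],[0,0,0,0],[0,0,0,0]]]' 1 20
```

```text
t: 19.88
eef_pos: [0.4829, -0.1681, 0.0522]
ee_rot: [-3.141, -0.0, -1.66]
force: [-0.2, -0.7, -0.1]
width: 0.0524
gripper_force: 0.0
t: 20.75
eef_pos: [0.4823, -0.1681, 0.0516]
ee_rot: [3.141, -0.0, -1.66]
force: [-1.3, 1.2, 3.0]
width: 0.0116
gripper_force: 20.0
```

```bash
python3 -m crank '[[[0,0,0,1],[0,0,0,2.5],[0,0,0,4],[0,0,0,5.5],[0,0,0,7],[0,0,0,8.5],[0,0,0,10],[0,0,0,11.5],[0,0,0,13],[0,0,0,14.5],[0,0,0,16],[0,0,0,17.2]]]' - 20
python3 -m crank '[[[0,0,0,0.5],[0,0,0,0.8],[0,0,0,1],[0,0,0,1]]]'
python3 -c "
from h import *
print(arm.get_state()['moment'])"
```

```text
t: 22.25
eef_pos: [0.4816, -0.1674, 0.0516]
ee_rot: [3.141, -0.001, 3.119]
force: [-4.9, 7.1, 6.9]
width: 0.0119
gripper_force: 20.0
t: 22.75
eef_pos: [0.4816, -0.1673, 0.0516]
ee_rot: [3.141, -0.001, 3.036]
force: [-4.6, 6.6, 6.6]
width: 0.0118
gripper_force: 20.4
[2.6825218  1.60172141 0.45606536]
```

```bash
python3 -m crank '[[[0,0,0,0],[0,0,0,0],[0,0,0,0],[0,0,0,0],[0,0,0,0],[0,0,-1,0],[0,0,-3,0],[0,0,-5,0],[-3,0,-6,0],[-4,0,-6,0],[-4,0,-6,0],[-4,0,-6,0]]]' 0.4
python3 - <<'E'
from h import *
p,T=pose();s=arm.get_state();print(p,s["t"],s["force"])
C=cam("wrist");I,D=arm.grab_frame("wrist");save("w7",cv2.resize(I[60:240,200:440],None,fx=3,fy=3,interpolation=cv2.INTER_CUBIC))
w=arm.trace("clamp_grip","wrist")
if w:
  Q=cloud(C,D,w[0]["mask"]);Q=Q[(Q[:,2]>.061)&(Q[:,2]<.072)];print(cv2.minAreaRect(Q[:,:2].astype(np.float32)*1000))
E
```

```text
t: 24.25
eef_pos: [0.5811, -0.1786, 0.2008]
ee_rot: [3.141, -0.002, 3.035]
force: [-0.7, 0.2, 0.5]
width: 0.0528
gripper_force: 0.0
[ 0.58111022 -0.17858966  0.20079402] 24.25 [-0.66893486  0.16338251  0.47752825]
((481.5775146484375, -166.47329711914062), (11.989058494567871, 43.26214599609375), 86.11844635009766)
```

View pics/w7.png

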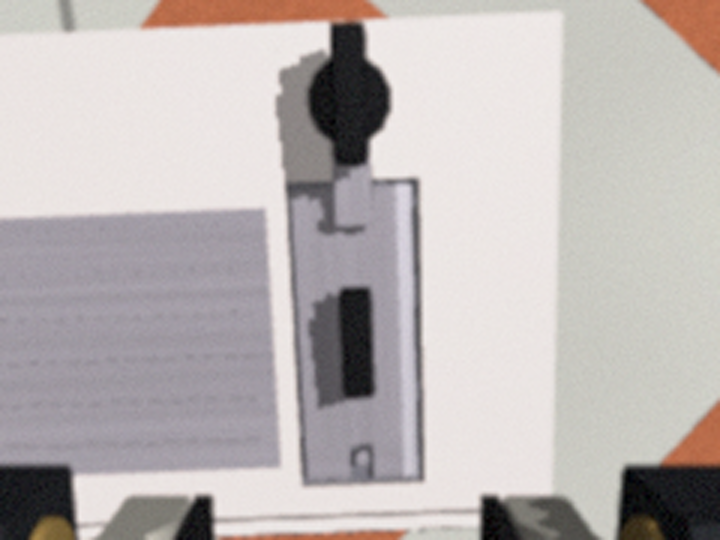

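The tongue lies along slicer +x over the blade's end at (352,195), and the wing measures -3.9° against the slicer's -3.6°, so it's fully closed. The blade is still flush over the pin at (362,460), and the gripper is clear.

```bash
python3 -c "
from station import arm
print(arm.job_done())"
```

```text
the job is handed in; nothing more can be done
None
```

The plain blade is flat in the pocket with its notch over the pin, the clamp cap is turned fully back to lock it, and I handed the job in at about 24 s with the gripper clear; the toothed blade, both bowls and the jar were never touched.

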